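# Populate a DIN rail in circuit order

### The arm

A 6-joint arm with a two-finger parallel gripper is mounted at the origin on the work surface. World frame = base frame: x ahead of the robot, y to its left, z up, the work surface at z = 0. Lengths are in m, angles in degrees, forces in N, time in s.
With the tool pointing down it reaches from about 0.375 to 0.825 m from the base axis. Payload 5.5 kg.
Tool frame: the origin (TCP) lies midway between the tips of the shut fingers; the grasp point (between the pads) lies 19 mm behind it; z points along the fingers, y is the line along which they close (so a half turn about z gives the same grasp; the last joint's range is limited). The gripper opens to 85 mm and grips with 20 to 120 N. Pads are 22 mm wide; open, the fingers measure 114 mm over their backs; the gripper's body (76 mm by 85 mm) begins 54 mm behind the grasp point. The pads swing forward as they close: fully open they stand 13 mm farther back than shut.
Start: joints at [73.109, 17.962, -2.699, 69.339, 0, 90], TCP at [0.174, 0.574, 0.231] pointing down, gripper open.
Joint ranges: [-152.73, 152.73], [-39.44, 99.34], [-58.76, 71.6], [-118.89, 123.64], [-81.53, 83.1], [-180, 180]. Speed limits (degrees/s): [136.94, 136.94, 172.46, 180, 180, 180].

### API

Orientations are given as [roll, pitch, yaw] about the fixed x, y, z axes, in that order (R = Rz(yaw) Ry(pitch) Rx(roll)).
In Python, from workcell import sensors, imaging, close_job gives the robot as it stands.
- The arm moves only by the tool servo_tool, never from a script. Its argument "series" is a list of rows, each an object with "gripper": the closure, from -1 (fully open) to 1 (shut); "delta_pos": the shift along the world's x, y, z in units of 0.05 m (1.0 is 0.05 m), a list of three; "spin": the turn about the world's z in units of 0.15 rad (1.0 is 0.15 rad). In form: [{"gripper": gripper, "delta_pos": [x, y, z], "spin": spin}, ...]. A call has 1 to 10 rows; each row shifts and turns the commanded pose from where the row before left it; what a row does not reach is not made up. A row lasts 1/8 s, in which the tool goes at most 62.5 mm and 10.7 degrees, less where a joint would pass 70% of its speed; a pose out of reach is approached as far as the arm can. A call with a number of a shift or a turn outside -1 to 1 is refused whole. A call with a gripper value outside its range is refused whole. The fingers move at their own pace and stop on an object; "grip_force" is the grip in N (left out, the last holds). Time passes only in rows, so rows that do not move let the fingers close. It gives the time, the measured TCP pose, the force, the opening and the grip force at its end, in the units of the state.
- sensors.get_obs(): the state, without advancing time (a new reading comes with each control period).
- imaging.get_image(name): name is "side" or "top" or "wrist"; returns the picture (384x512x3 uint8, blue, green, red); there is no depth.
- imaging.camera_info(name): a dict with "fx", "fy", "cx", "cy" (pixels), "T" (4x4, takes a point from camera to world coordinates). Camera axes: x right, y down, z forward; pixel columns grow to the right and rows downward; lengths in m; the calibration is good to about 2 mm. A picture is of the moment at which its call begins: read the wrist's pose just before it. camera_info takes no time and is no camera call; for the wrist camera it gives the pose at the moment of the call.
- close_job(): hands the job in; it is judged then, once.
The state is a dict: "time_s": time; "joint_pos": joint angles; "qvel": joint speeds; "joint_efforts": joint torques, N m; "tcp_pos": TCP position; "tool_rot": TCP orientation; "force": force on the tool from outside, world axes, zero at the start; "moment": the same for the moment, N m; "grip_width": finger opening in m; "finger_force": force on a finger pad.
Only numpy, scipy, OpenCV 4.12 (cv2) and the standard library are available. Lean on these libraries where they do the work, as an engineer would, in place of code of your own. Each camera call takes 0.05 s, during which the arm holds its last target. There are 200 camera calls.

### The job

Populate the DIN rail in circuit order, working along it from the main switch that is already fitted at one end towards the end clamp at the other: the two-pole circuit breaker next to the main switch, then the power supply, then the controller, and the narrow timer relay last, between the controller and the end clamp. Seat each device squarely with the recess in its back over the rail, and leave less than a centimetre between neighbours (no gap is needed, and the relay need not reach the clamp). Set the devices down rather than dropping them, let go of them all, and do not disturb the screwdriver, the meter and the solder reel.

Things in the scene. Friction and masses are not known exactly. Their poses are not given: they have to be found in the camera images.
- rail: Steel top-hat rail, 35 mm wide, 330 long, fixed along an aluminium strip 110 x 350 x 2 mm lying on the bench, which does not move; yaw within 0.3 rad. Origin: middle of the strip's underside, at bench height; y along the rail, x across. The rail's top is 9.5 mm above the bench: a seated device has its underside 4.5 mm and its middle 37 mm above the bench.
- main_switch_mid (a point): Main switch, fixed on the rail near one end (135 mm from the rail's middle; either end). Same stepped grey housing as the loose devices, 90 mm across the rail, 36 along it, with a black rotary handle 13 mm high on the nose. Point: its middle, 37 mm above the bench; y along the rail.
- end_clamp: Small grey end clamp, 48 mm across the rail, 10 along it, 36 tall, one screw on top, fixed 135 mm from the rail's middle at the end opposite to the main switch. Origin: centre of its underside, 4.5 mm above the bench; y along the rail. Between switch and clamp 247 mm of rail are free; the four devices add up to 184.5 mm.
- breaker_mid (a point): Two-pole circuit breaker: black toggle bar, 9 mm high, on the nose. Grey stepped housing 90 (its x) x 36 (its y) mm, 65 tall: shoulders with screws 44 mm up, between them a nose 45 mm long in x, full width, to grip along x above the shoulders. Underside: recess along y, 43 wide, 5 deep, for the rail. 220 g, loose on the bench, x within 0.5 rad of world x. Point: middle, 32.5 mm above underside.
- supply_mid (a point): Power supply: two rows of dark vent slots on the nose. Grey stepped housing 90 (its x) x 54 (its y) mm, 65 tall: shoulders with screws 44 mm up, between them a nose 45 mm long in x, full width, to grip along x above the shoulders. Underside: recess along y, 43 wide, 5 deep, for the rail. 200 g, loose on the bench, x within 0.5 rad of world x. Point: middle, 32.5 mm above underside.
- controller_mid (a point): Controller, the widest: display and 4 keys on the nose. Grey stepped housing 90 (its x) x 72 (its y) mm, 65 tall: shoulders with screws 44 mm up, between them a nose 45 mm long in x, full width, to grip along x above the shoulders. Underside: recess along y, 43 wide, 5 deep, for the rail. 260 g, loose on the bench, x within 0.5 rad of world x. Point: middle, 32.5 mm above underside.
- relay_mid (a point): Timer relay, the narrowest: two small black dials on the nose. Grey stepped housing 90 (its x) x 22.5 (its y) mm, 65 tall: shoulders with screws 44 mm up, between them a nose 45 mm long in x, full width, to grip along x above the shoulders. Underside: recess along y, 43 wide, 5 deep, for the rail. 120 g, loose on the bench, x within 0.5 rad of world x. Point: middle, 32.5 mm above underside.
- screwdriver: Bystander: screwdriver with black handle, 190 mm long, lying on the bench beyond the rail. Origin: underside, along its x.
- meter: Bystander: black multimeter 75 x 150 mm, 45 mm tall, lying on the bench beyond the rail. Origin: centre of its underside.
- reel: Bystander: solder reel, 54 mm in diameter, 33 mm tall, standing flat on the bench beyond the rail. Origin: centre of its underside.
Mind the look-alikes: they are no part of the job. Leave any green or pink look-alike of the part that bears supply_mid alone.

How it is judged (in metres and radians):
At the end, for the whole second after the job is handed in: Devices on the rail (centred within 6 mm, seated within 2.5 mm, square within 0.14 rad, upright within 0.06), in order main switch, breaker, supply, controller, relay towards the clamp, gaps under 12 mm (centres under 48, 57, 75, 59.25 mm), breaker under 260 mm from clamp; released, still (x of breaker_mid in the frame of rail between -0.006 and 0.006 m and z of breaker_mid in the frame of rail between 0.0345 and 0.0395 m and angle between the y axis of each of breaker_mid, supply_mid, controller_mid, relay_mid and the y axis of rail, either way round below 0.14 rad and angle between each of breaker_mid, supply_mid, controller_mid, relay_mid's own z axis and vertical below 0.06 rad and linear speed of each of breaker, supply, controller, relay below 0.01 m/s and x of supply_mid in the frame of rail between -0.006 and 0.006 m and z of supply_mid in the frame of rail between 0.0345 and 0.0395 m and x of controller_mid in the frame of rail between -0.006 and 0.006 m and z of controller_mid in the frame of rail between 0.0345 and 0.0395 m and x of relay_mid in the frame of rail between -0.006 and 0.006 m and z of relay_mid in the frame of rail between 0.0345 and 0.0395 m and horizontal distance between main_switch_mid and breaker_mid below 0.048 m and horizontal distance between breaker_mid and supply_mid below 0.057 m and horizontal distance between supply_mid and controller_mid below 0.075 m and horizontal distance between controller_mid and relay_mid below 0.05925 m and horizontal distance between breaker_mid and end_clamp below 0.26 m); the robot touches nothing.
It fails at once if the screwdriver is pushed more than 20 mm from its place (distance of screwdriver from where it was at the start of the episode above 0.02 m).
It fails at once if the meter is pushed more than 20 mm from its place (distance of meter from where it was at the start of the episode above 0.02 m).
It fails at once if the reel is pushed more than 20 mm from its place (distance of reel from where it was at the start of the episode above 0.02 m).
It fails at once if a device is dropped or thrown (faster than 0.6 m/s with no finger on it: a fall of about 2 cm) ((linear speed of breaker above 0.6 m/s and contact force between the fingers and breaker below 0.05 N) or (linear speed of supply above 0.6 m/s and contact force between the fingers and supply below 0.05 N) or (linear speed of controller above 0.6 m/s and contact force between the fingers and controller below 0.05 N) or (linear speed of relay above 0.6 m/s and contact force between the fingers and relay below 0.05 N)).
It also fails if it takes over 99 s, if anything falls off the work surface, if the arm or the gripper's body presses on something with over 40 N, if the wrist force passes 120 N, or if a joint passes its speed limit or range.

## Working session

There is one attempt and no reset: what is moved stays moved. The work goes in short steps, Python scripts to look and compute and a tool call to move; the robot and the scene stay as the last step left them, time stands still between calls to the robot, and variables do not carry over. Pictures are saved under pics/ and viewed, at most 14 in all, crops included, and the job is handed in when it is done.

Besides the shell and the picture viewer there is one more tool, called after ">>>" as name(argument=value, ...), one argument or row to a line, values as JSON. servo_tool: Moves the arm, as the interface text tells. Shifts and turns lie within -1 to 1; 1 stands for 0.05 m of shift or 0.15 rad of turn. Its arguments: {"type":"object","properties":{"series":{"type":"array"},"grip_force":{"type":"number"}},"required":["series"]}

```bash
mkdir -p pics; python3 - <<'E'
from workcell import sensors, imaging
import cv2,numpy as np
o=sensors.get_obs();print({k:np.round(v,3).tolist() for k,v in o.items()})
for n in ("top","side"):
    im=imaging.get_image(n);cv2.imwrite(f"pics/{n}0.png",im)
    c=imaging.camera_info(n);print(n,c["fx"],c["fy"],c["cx"],c["cy"],np.round(c["T"],4).tolist())
c=imaging.camera_info("wrist");print(c["fx"],np.round(c["T"],4).tolist())
E
```

```text
{'time_s': 0.0, 'joint_pos': [73.111, 18.004, -2.753, 69.341, 0.001, 90.0], 'qvel': [-0.024, -0.038, -0.036, 0.03, -0.079, 0.101], 'joint_efforts': [-0.0, -53.959, 33.975, 0.019, -0.0, -0.0], 'tcp_pos': [0.174, 0.574, 0.23], 'tool_rot': [-179.902, -0.001, 163.11], 'force': [0.447, 0.124, -0.794], 'moment': [0.002, 0.019, 0.038], 'finger_force': 0.0, 'grip_width': 0.085}
top 454.68328542874144 454.68328542874144 257.62860697554044 194.1235005057493 [[-0.0049, -0.9969, 0.0791, 0.4536], [-1.0, 0.0048, -0.0017, -0.0553], [0.0013, -0.0791, -0.9969, 1.1981], [0.0, 0.0, 0.0, 1.0]]
side 373.8440724614154 373.8440724614154 252.18218215418898 190.53078253945495 [[0.9583, -0.1757, 0.2254, 0.363], [-0.2852, -0.5363, 0.7943, -0.7097], [-0.0187, -0.8255, -0.5641, 0.5397], [0.0, 0.0, 0.0, 1.0]]
277.9891430144924 [[0.2915, 0.9225, 0.2529, 0.1098], [0.9566, -0.2806, -0.0788, 0.594], [-0.0017, 0.2649, -0.9643, 0.3737], [0.0, 0.0, 0.0, 1.0]]
```

View pics/top0.png

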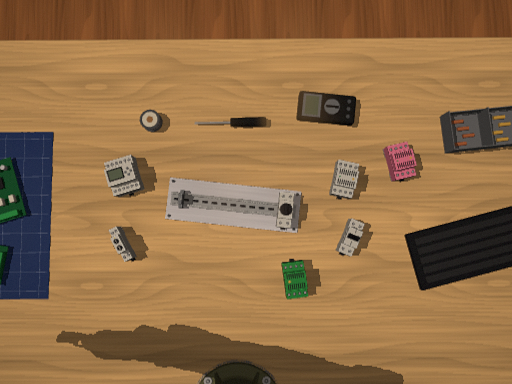

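View pics/side0.png

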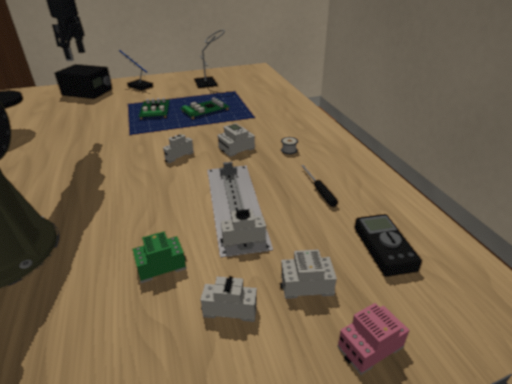

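The top view shows the main switch at about (287,210), the -y end of the rail, and the clamp at (182,199). The breaker is at (351,237), the supply at (346,179), the controller at (123,175) and the relay at (122,244). The green (295,279) and pink (402,161) look-alikes are left alone. I'll measure the grey shapes next.

```bash
cat > h.py <<'E'
from workcell import sensors, imaging
import cv2,numpy as np
def ray(c,px,z):
    px=np.atleast_2d(np.asarray(px,float))
    d=np.c_[(px[:,0]-c["cx"])/c["fx"],(px[:,1]-c["cy"])/c["fy"],np.ones(len(px))]@np.array(c["T"])[:3,:3].T
    o=np.array(c["T"])[:3,3]
    return (o+d*((z-o[2])/d[:,2])[:,None])[:,:2]
def pix(c,P):
    T=np.array(c["T"]);q=(np.atleast_2d(P)-T[:3,3])@T[:3,:3]
    return np.c_[c["fx"]*q[:,0]/q[:,2]+c["cx"],c["fy"]*q[:,1]/q[:,2]+c["cy"]]
def grey(im,s=45,v=110):
    h=cv2.cvtColor(im,cv2.COLOR_BGR2HSV)
    return ((h[...,1]<s)&(h[...,2]>v)).astype(np.uint8)*255
def look(name,tag):
    c=imaging.camera_info(name);im=imaging.get_image(name);cv2.imwrite(f"pics/{tag}.png",im);return c,im
E
python3 - <<'E'
from h import *
im=cv2.imread("pics/top0.png");c=imaging.camera_info("top")
m=grey(im)
m=cv2.morphologyEx(m,cv2.MORPH_CLOSE,np.ones((5,5)))
for k in cv2.findContours(m,cv2.RETR_EXTERNAL,cv2.CHAIN_APPROX_NONE)[0]:
    if cv2.contourArea(k)<150: continue
    r=cv2.minAreaRect(k);b=cv2.boxPoints(r)
    z=0.002 if cv2.contourArea(k)>3000 else 0.045
    w=ray(c,b,z);e=[w[1]-w[0],w[2]-w[1]]
    print(np.round(r[0]),z,"c",np.round(w.mean(0),4),[(round(np.linalg.norm(x),4),round(np.degrees(np.arctan2(x[1],x[0])),1)) for x in e])
big=cv2.resize(im[140:300,90:390],None,fx=2.6,fy=2.6,interpolation=cv2.INTER_CUBIC);cv2.imwrite("pics/crop.png",big)
E
```

```text
[119. 244.] 0.045 c [0.4205 0.2921] [(np.float64(0.0257), np.float64(-63.5)), (np.float64(0.0873), np.float64(-152.6))]
[351. 237.] 0.045 c [ 0.4348 -0.2934] [(np.float64(0.0898), np.float64(-23.7)), (np.float64(0.0407), np.float64(-113.0))]
[233. 205.] 0.002 c [0.5211 0.0078] [(np.float64(0.1088), np.float64(-5.6)), (np.float64(0.3504), np.float64(-96.5))]
[345. 179.] 0.045 c [ 0.5835 -0.2814] [(np.float64(0.0884), np.float64(-12.3)), (np.float64(0.0566), np.float64(-101.7))]
[121. 175.] 0.045 c [0.5946 0.2911] [(np.float64(0.076), np.float64(-73.6)), (np.float64(0.0884), np.float64(-162.9))]
```

View pics/crop.png

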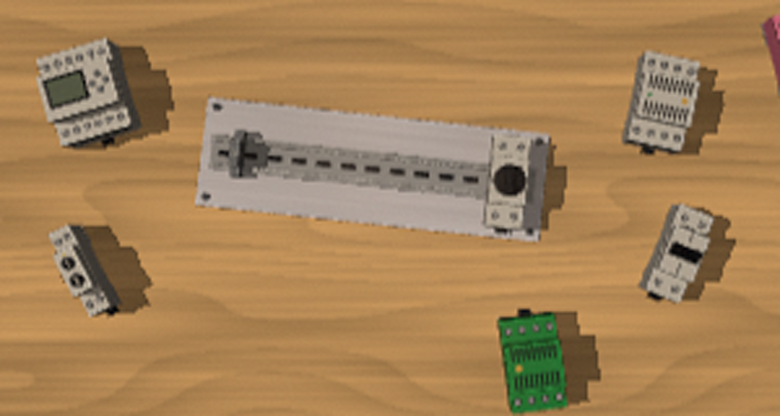

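Rail centre is near (0.521, 0.008) with its yaw about -6.5°. The x-axis yaws are: breaker -23.5°, supply -12°, controller +17°, relay +27°. Next I fly above the rail for a close look.

>>> servo_tool(
  series=[
    {"gripper":-1,"delta_pos":[0.6,-0.95,0],"spin":-0.92},
    {"gripper":-1,"delta_pos":[0.6,-0.95,0],"spin":-0.92},
    {"gripper":-1,"delta_pos":[0.6,-0.95,0],"spin":-0.92},
    {"gripper":-1,"delta_pos":[0.6,-0.95,0],"spin":-0.92},
    {"gripper":-1,"delta_pos":[0.6,-0.95,0],"spin":-0.92},
    {"gripper":-1,"delta_pos":[0.6,-0.95,0],"spin":-0.92},
    {"gripper":-1,"delta_pos":[0.6,-0.95,0],"spin":-0.92},
    {"gripper":-1,"delta_pos":[0.6,-0.95,0],"spin":-0.92},
    {"gripper":-1,"delta_pos":[0.6,-0.95,0],"spin":-0.92},
    {"gripper":-1,"delta_pos":[0.6,-0.95,0],"spin":-0.92},
  ],
  grip_force=40,
)

```text
time_s: 1.35
tcp_pos: [0.4749, 0.0974, 0.2312]
tool_rot: [-180.0, -0.0, 83.8]
force: [0.9, 0.8, -0.9]
grip_width: 0.0856
finger_force: 0.0
```

>>> servo_tool(
  series=[
    {"gripper":-1,"delta_pos":[0.5,-0.9,0],"spin":0},
    {"gripper":-1,"delta_pos":[0,-0.9,0],"spin":0},
    {"gripper":-1,"delta_pos":[0,0,0],"spin":0},
    {"gripper":-1,"delta_pos":[0,0,0],"spin":0},
  ],
)

```text
time_s: 1.85
tcp_pos: [0.4991, 0.0094, 0.231]
tool_rot: [-180.0, -0.0, 84.0]
force: [0.5, -0.6, -0.4]
grip_width: 0.0853
finger_force: 0.0
```

```bash
python3 - <<'E'
from h import *
o=sensors.get_obs();print(o["time_s"],np.round(o["tcp_pos"],4),np.round(o["tool_rot"],1))
c,im=look("wrist","w1");print(np.round(c["T"],3).tolist())
print(np.round(pix(c,[[0.521,0.008,0.002],[0.537,0.142,.0045],[0.505,-.127,.07],[.4348,-.2934,.065]])))
E
```

```text
1.85 [0.4991 0.0094 0.231 ] [-180.   -0.   84.]
[[0.994, -0.101, -0.029, 0.506], [-0.105, -0.959, -0.263, 0.077], [-0.001, 0.265, -0.964, 0.374], [0.0, 0.0, 0.0, 1.0]]
[[276. 162.]
 [279.  53.]
 [276. 280.]
 [237. 384.]]
```

View pics/w1.png

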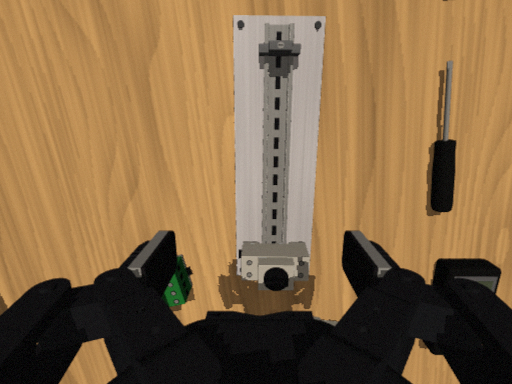

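The wrist view shows the strip from (235,17)-(325,17) down to the main switch at (275,270), with the clamp at (280,50). I'll fit its edges.

```bash
python3 - <<'E'
from h import *
im=cv2.imread("pics/w1.png");c=imaging.camera_info("wrist")
m=grey(im,60,120)
L=[];R=[]
for r in range(30,225,3):
    x=np.flatnonzero(m[r,200:360])+200
    if len(x)>20: L.append((x[0]-.5,r));R.append((x[-1]+.5,r))
wl=ray(c,L,.002);wr=ray(c,R,.002)
for n,w in (("L",wl),("R",wr)):
    f=cv2.fitLine(w.astype(np.float32),cv2.DIST_HUBER,0,1e-5,1e-5).ravel();f=f*np.sign(f[1]) if 0 else f
    print(n,np.degrees(np.arctan2(f[0],f[1])),f[2]+f[0]/f[1]*(0-f[3]))
# rail steel edges & slots
h=cv2.cvtColor(im,cv2.COLOR_BGR2GRAY)
for r in (90,150,210): print(r,h[r,228:326].tolist())
col=cv2.cvtColor(im,cv2.COLOR_BGR2HSV)[:,245];print("top edge col245",[tuple(int(v) for v in x) for x in col[8:24]])
E
```

```text
L 6.5650787 0.46436852
R 6.5640006 0.5747014
90 [152, 155, 157, 163, 161, 143, 153, 173, 174, 174, 175, 176, 174, 176, 174, 173, 177, 178, 177, 179, 179, 176, 171, 174, 176, 174, 173, 169, 170, 172, 172, 170, 171, 168, 163, 156, 131, 130, 131, 124, 128, 125, 127, 131, 132, 131, 129, 127, 132, 127, 130, 127, 130, 127, 130, 124, 126, 126, 110, 115, 135, 133, 128, 132, 154, 171, 169, 167, 169, 169, 168, 169, 173, 168, 170, 168, 170, 172, 165, 168, 174, 167, 169, 168, 170, 169, 165, 164, 166, 167, 170, 168, 149, 129, 131, 129, 127, 129]
150 [165, 165, 161, 161, 158, 157, 156, 167, 174, 170, 173, 176, 173, 174, 175, 175, 170, 172, 177, 178, 177, 173, 172, 172, 178, 178, 179, 177, 176, 176, 176, 175, 178, 173, 161, 137, 125, 125, 125, 120, 126, 125, 125, 123, 122, 122, 122, 127, 123, 123, 120, 121, 125, 121, 119, 123, 107, 118, 143, 127, 127, 141, 168, 175, 169, 169, 172, 173, 173, 171, 175, 177, 173, 175, 170, 166, 167, 178, 176, 175, 176, 175, 174, 171, 176, 175, 176, 172, 168, 152, 144, 142, 145, 136, 134, 138, 141, 146]
210 [150, 146, 147, 149, 150, 146, 145, 155, 169, 180, 176, 175, 176, 177, 177, 173, 170, 169, 166, 170, 170, 167, 167, 168, 167, 172, 172, 175, 174, 171, 169, 170, 169, 140, 107, 119, 120, 126, 131, 123, 122, 119, 116, 106, 67, 3, 15, 13, 56, 101, 118, 118, 115, 119, 91, 105, 133, 120, 118, 144, 168, 169, 166, 168, 171, 168, 166, 168, 168, 166, 163, 162, 162, 162, 167, 169, 169, 168, 169, 167, 165, 165, 167, 167, 163, 153, 133, 139, 140, 142, 149, 153, 152, 152, 151, 152, 146, 145]
top edge col245 [(17, 138, 192), (17, 139, 189), (16, 134, 194), (17, 137, 188), (17, 134, 192), (16, 136, 191), (16, 138, 191), (14, 40, 197), (13, 22, 187), (11, 23, 189), (13, 25, 190), (11, 25, 190), (14, 23, 189), (15, 24, 190), (13, 24, 190), (14, 23, 188)]
```

```bash
python3 - <<'E'
from h import *
im=cv2.imread("pics/w1.png");c=imaging.camera_info("wrist")
a=np.radians(6.565);u=np.array([np.sin(a),np.cos(a)]);n=np.array([np.cos(a),-np.sin(a)]);p0=np.array([.51953,0])
hsv=cv2.cvtColor(im,cv2.COLOR_BGR2HSV)
s=[]
for col in range(244,318,6):
    r=np.flatnonzero(hsv[:40,col,1]<80)[0]-.5
    s.append((ray(c,(col,r),.002)[0]-p0)@u)
print("end s",np.round(s,4), "mid s",np.median(s)-.175)
# rail top edges at z .0095
for r,l,rr in ((90,263.5,292),(150,262.5,290),(210,261.3,287.5)):
    q=ray(c,[(l,r),(rr,r)],.0095);print((q-p0)@n)
# switch: front top edge of shoulder / nose, pixel rows
m=grey(im,40,100)
t=imaging.camera_info("top");it=cv2.imread("pics/top0.png")
print("top: rail mid", (np.array([.5211,.0078])-p0)@u,(np.array([.5211,.0078])-p0)@n)
g=cv2.cvtColor(im,cv2.COLOR_BGR2GRAY)
print(g[232:300,252].tolist());print(g[232:300,300].tolist())
E
```

```text
end s [0.1857 0.1857 0.1858 0.1859 0.186  0.185  0.185  0.1851 0.1852 0.1853
 0.1853 0.1854 0.1855] mid s 0.01039667297218666
[-0.01745952  0.01790744]
[-0.01769453  0.01838272]
[-0.01823636  0.01821997]
top: rail mid 0.007928352362786356 0.0006679287473225449
[168, 166, 165, 165, 165, 170, 164, 164, 162, 118, 103, 133, 112, 104, 109, 110, 107, 106, 109, 112, 109, 108, 110, 108, 159, 167, 163, 164, 164, 134, 126, 139, 160, 167, 166, 163, 164, 163, 161, 164, 166, 163, 136, 142, 160, 162, 161, 161, 123, 79, 68, 72, 72, 67, 69, 73, 72, 71, 70, 70, 74, 70, 71, 71, 72, 71, 70, 71]
[162, 161, 164, 159, 162, 161, 160, 163, 161, 105, 91, 107, 108, 107, 106, 107, 106, 105, 108, 109, 110, 108, 107, 112, 110, 88, 83, 81, 74, 40, 55, 55, 54, 52, 76, 81, 82, 82, 83, 82, 72, 39, 56, 54, 56, 47, 74, 80, 78, 70, 71, 73, 74, 70, 72, 75, 71, 106, 112, 136, 91, 72, 72, 68, 71, 68, 70, 70]
```

>>> servo_tool(
  series=[
    {"gripper":-1,"delta_pos":[-0.2,-0.95,0],"spin":-0.34},
    {"gripper":-1,"delta_pos":[-0.2,-0.95,0],"spin":-0.34},
    {"gripper":-1,"delta_pos":[-0.2,-0.95,0],"spin":-0.34},
    {"gripper":-1,"delta_pos":[-0.2,-0.95,0],"spin":-0.34},
    {"gripper":-1,"delta_pos":[-0.2,-0.95,0],"spin":-0.34},
    {"gripper":-1,"delta_pos":[-0.2,-0.95,0],"spin":-0.34},
    {"gripper":-1,"delta_pos":[-0.1,-0.4,0],"spin":0},
    {"gripper":-1,"delta_pos":[0,0,0],"spin":0},
    {"gripper":-1,"delta_pos":[0,0,0],"spin":0},
  ],
)

```text
time_s: 3.02
tcp_pos: [0.4347, -0.2944, 0.2312]
tool_rot: [-180.0, -0.0, 66.6]
force: [0.3, -0.3, 0.9]
grip_width: 0.0854
finger_force: 0.0
```

```bash
cat >> h.py <<'E'
def obj(c,m,hint):
    """minAreaRect of grey blob (shoulder/nose tops) nearest hint px"""
    m=cv2.morphologyEx(m,cv2.MORPH_CLOSE,np.ones((7,7)))
    ks=[k for k in cv2.findContours(m,cv2.RETR_EXTERNAL,cv2.CHAIN_APPROX_NONE)[0] if cv2.contourArea(k)>300]
    return min(ks,key=lambda k:np.linalg.norm(np.array(cv2.minAreaRect(k)[0])-hint))
E
python3 - <<'E'
from h import *
o=sensors.get_obs();print(o["time_s"],np.round(o["tcp_pos"],4),np.round(o["tool_rot"],1))
c,im=look("wrist","w2")
k=obj(c,grey(im,40,140),pix(c,[[.4348,-.2934,.05]])[0])
b=cv2.boxPoints(cv2.minAreaRect(k));print(b.round(1).tolist())
for z in (.044,.065):
    w=ray(c,b,z);print(z,w.mean(0).round(4),[(np.linalg.norm(e).round(4),np.degrees(np.arctan2(e[1],e[0])).round(1)) for e in (w[1]-w[0],w[2]-w[1])])
cv2.drawContours(im,[k],-1,(0,0,255),1);cv2.imwrite("pics/w2a.png",im)
E
```

```text
3.025 [ 0.4347 -0.2944  0.2312] [-180.    -0.    66.6]
[[221.0, 153.0], [294.0, 153.0], [294.0, 185.0], [221.0, 185.0]]
0.044 [ 0.4324 -0.2933] [(np.float64(0.087), np.float64(-23.4)), (np.float64(0.0395), np.float64(-111.5))]
0.065 [ 0.4342 -0.2895] [(np.float64(0.0815), np.float64(-23.4)), (np.float64(0.037), np.float64(-111.5))]
```

View pics/w2a.png

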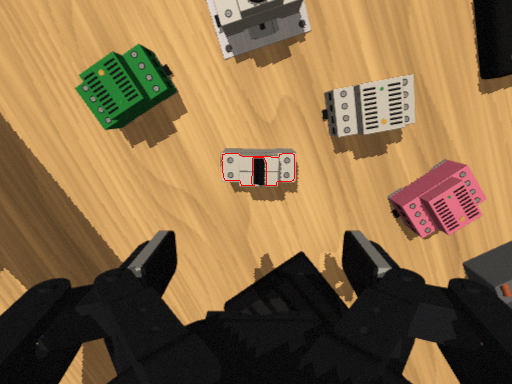

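The breaker is at (257,168), level in the image, so the tool is aligned with it. It is about 2-3 mm from the TCP. I'll shift slightly, descend and grip.

>>> servo_tool(
  series=[
    {"gripper":-1,"delta_pos":[-0.03,0.05,-1],"spin":0},
    {"gripper":-1,"delta_pos":[0,0,-1],"spin":0},
    {"gripper":-1,"delta_pos":[0,0,-1],"spin":0},
    {"gripper":-1,"delta_pos":[0,0,-0.6],"spin":0},
    {"gripper":-1,"delta_pos":[0,0,-0.12],"spin":0},
    {"gripper":-1,"delta_pos":[0,0,0],"spin":0},
    {"gripper":1,"delta_pos":[0,0,0],"spin":0},
    {"gripper":1,"delta_pos":[0,0,0],"spin":0},
    {"gripper":1,"delta_pos":[0,0,0],"spin":0},
    {"gripper":1,"delta_pos":[0,0,0],"spin":0},
  ],
  grip_force=40,
)

```text
time_s: 4.32
tcp_pos: [0.4337, -0.294, 0.0466]
tool_rot: [179.9, 0.0, 66.5]
force: [-1.0, 0.5, 6.2]
grip_width: 0.0438
finger_force: 41.4
```

>>> servo_tool(
  series=[
    {"gripper":1,"delta_pos":[0,0,0],"spin":0},
    {"gripper":1,"delta_pos":[0,0,0],"spin":0},
    {"gripper":1,"delta_pos":[0,0,0.2],"spin":0},
    {"gripper":1,"delta_pos":[0,0,0.3],"spin":0},
    {"gripper":1,"delta_pos":[0,0,0.5],"spin":0},
    {"gripper":1,"delta_pos":[0,0,0.5],"spin":0},
    {"gripper":1,"delta_pos":[0,0,0.5],"spin":0},
    {"gripper":1,"delta_pos":[0,0,0],"spin":0},
  ],
)

```text
time_s: 5.32
tcp_pos: [0.4344, -0.2944, 0.1479]
tool_rot: [179.7, 0.1, 66.5]
force: [0.3, -0.0, -2.4]
grip_width: 0.044
finger_force: 41.8
```

```bash
python3 - <<'E'
from h import *
o=sensors.get_obs();print(o["time_s"],np.round(o["tcp_pos"],4),np.round(o["tool_rot"],1),np.round(o["force"],1),o["grip_width"],o["finger_force"])
c,im=look("wrist","w3")
E
```

```text
5.325 [ 0.4344 -0.2944  0.1479] [1.797e+02 1.000e-01 6.650e+01] [ 0.3 -0.  -2.4] 0.044013154366771605 41.773608326911926
```

View pics/w3.png

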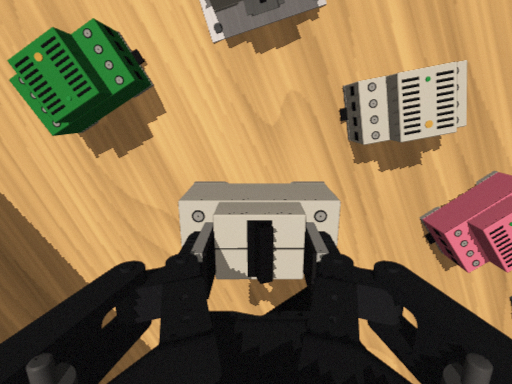

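The breaker is held squarely. Its nose top runs from row 213 to row 278 and its shoulder front edge is at row 200. I'll compute the offset in the grip and the target.

```bash
cat >> h.py <<'E'
A=np.radians(6.565);U=np.array([np.sin(A),np.cos(A)]);N=np.array([np.cos(A),-np.sin(A)]);P0=np.array([.51953,0])
def off(rows,tcpz,o,c,z0):
    """offset of device centre from TCP along device y, from nose-top front/back rows (col 259) when lifted"""
    y=np.radians(o["tool_rot"][2]-90);u=np.array([-np.sin(y),np.cos(y)])
    w=ray(c,[(259,r) for r in rows],z0+o["tcp_pos"][2]-tcpz)
    return (w-np.array(o["tcp_pos"])[:2])@u
E
python3 - <<'E'
from h import *
o=sensors.get_obs();c=imaging.camera_info("wrist")
print("nose",off((213,278.5),.0466,o,c,.065),"shoulder",off((200,),.0466,o,c,.044))
im=cv2.imread("pics/w3.png");g=cv2.cvtColor(im,cv2.COLOR_BGR2GRAY)
print(g[195:285,230].tolist())
E
python3 - <<'E'
import sys
from h import *
# fingers mid px for x check; switch face from w1 with stored pose unknown -> target
for s in (-.1255+.040,): print(P0+s*U)
E
```

```text
nose [ 0.02079515 -0.01484576] shoulder [0.02050827]
[133, 133, 131, 130, 133, 164, 181, 144, 132, 131, 130, 130, 131, 130, 129, 131, 131, 133, 109, 148, 200, 202, 198, 197, 198, 196, 198, 198, 197, 196, 197, 197, 196, 198, 197, 196, 196, 196, 197, 199, 197, 197, 198, 200, 197, 197, 196, 198, 196, 199, 196, 197, 198, 92, 133, 189, 197, 197, 195, 197, 196, 194, 199, 196, 196, 196, 196, 196, 196, 197, 195, 195, 196, 164, 116, 101, 102, 102, 104, 105, 105, 103, 106, 101, 135, 162, 168, 168, 173, 175]
[ 0.50975476 -0.08493936]
```

```bash
python3 - <<'E'
from h import *
c=dict(imaging.camera_info("wrist"));c["T"]=np.array([[0.994,-0.101,-0.029,0.506],[-0.105,-0.959,-0.263,0.077],[-0.001,0.265,-0.964,0.374],[0,0,0,1]])
print("switch face s", [(ray(c,p,z)[0]-P0)@U for p,z in (((252,255.5),.0485),((252,240.5),.0045),((245,14.5),.002),((300,255.5),.0485))])
t=imaging.camera_info("top")
# top view: switch centre shoulders
im=cv2.imread("pics/top0.png");print("clampish, switch handle top", [(ray(t,p,z)[0]-P0)@U for p,z in (((286.5,209.5),.082),)])
o=sensors.get_obs();T=P0-.0875*U
print("target",T,"delta units",(T-o["tcp_pos"][:2])/.05,"spin",np.radians(83.435-o["tool_rot"][2])/.15)
E
```

```text
switch face s [np.float64(-0.10599280100971632), np.float64(-0.10619519231330617), np.float64(0.1855781994461231), np.float64(-0.10537494438120588)]
clampish, switch handle top [np.float64(-0.12892773417028253)]
target [ 0.5095261  -0.08692624] delta units [1.5205174  4.13873533] spin 1.9696618300898614
```

>>> servo_tool(
  series=[
    {"gripper":1,"delta_pos":[0.3,0.83,0.04],"spin":0.39},
    {"gripper":1,"delta_pos":[0.3,0.83,0],"spin":0.39},
    {"gripper":1,"delta_pos":[0.3,0.83,0],"spin":0.39},
    {"gripper":1,"delta_pos":[0.3,0.83,0],"spin":0.39},
    {"gripper":1,"delta_pos":[0.3,0.83,0],"spin":0.39},
    {"gripper":1,"delta_pos":[0.01,0.04,0],"spin":0.02},
    {"gripper":1,"delta_pos":[0,0,0],"spin":0},
    {"gripper":1,"delta_pos":[0,0,0],"spin":0},
  ],
)

```text
time_s: 6.38
tcp_pos: [0.5076, -0.0847, 0.1468]
tool_rot: [-179.9, 0.0, 83.4]
force: [0.2, 0.4, -2.4]
grip_width: 0.044
finger_force: 41.7
```

```bash
python3 - <<'E'
from h import *
o=sensors.get_obs();q=o["tcp_pos"][:2]-P0
print(o["time_s"],np.round(o["tcp_pos"],4),np.round(o["tool_rot"],1),"s,n",q@U,q@N)
c,im=look("wrist","w4")
E
```

```text
6.375 [ 0.5076 -0.0847  0.1468] [-179.9    0.    83.4] s,n -0.08550617847990914 -0.0021210161095921998
```

View pics/w4.png

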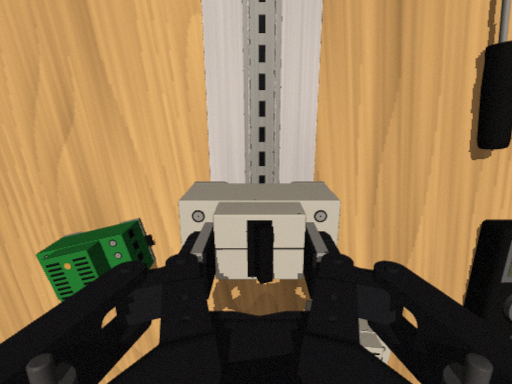

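```bash
cat >> h.py <<'E'
def across(c,im,r0=10,r1=170,shr=(202,226),zs=.144):
    """n of strip centre (rows r0..r1) and of held device's shoulder outline, in P0/U/N frame"""
    m=grey(im,60,120);L=[];R=[]
    for r in range(r0,r1,4):
        x=np.flatnonzero(m[r,150:370])+150
        L.append((x[0]-.5,r));R.append((x[-1]+.5,r))
    nl=(ray(c,L,.002)-P0)@N;nr=(ray(c,R,.002)-P0)@N;s=(ray(c,L,.002)-P0)@U
    mid=(nl+nr)/2;print("strip n mid",np.median(mid),"width",np.median(nr-nl),"slope deg",np.degrees(np.polyfit(s,mid,1)[0]))
    for r in range(*shr,6):
        x=np.flatnonzero(m[r,140:390])+140
        q=(ray(c,[(x[0]-.5,r),(x[-1]+.5,r)],zs)-P0)@N;print("device row",r,x[0],x[-1],q,q.mean())
E
python3 - <<'E'
from h import *
c=imaging.camera_info("wrist");across(c,cv2.imread("pics/w4.png"))
E
```

```text
strip n mid 7.570598553187889e-05 width 0.10975864846268835 slope deg 0.09547171240155151
device row 202 179 339 [-0.04690162  0.04213   ] -0.002385811444279115
device row 208 179 339 [-0.04718115  0.04239059] -0.002395281630214959
device row 214 180 338 [-0.04690396  0.042095  ] -0.002404479564104566
device row 220 180 338 [-0.04718693  0.04235857] -0.002414180638975451
```

The device sits 2.4 mm off the rail line. I'll correct that and descend to just above the rail.

>>> servo_tool(
  series=[
    {"gripper":1,"delta_pos":[0.05,0,-0.5],"spin":0},
    {"gripper":1,"delta_pos":[0,0,-0.6],"spin":0},
    {"gripper":1,"delta_pos":[0,0,-0.5],"spin":0},
    {"gripper":1,"delta_pos":[0,0,0],"spin":0},
    {"gripper":1,"delta_pos":[0,0,0],"spin":0},
  ],
)

```text
time_s: 7.05
tcp_pos: [0.5113, -0.0845, 0.0682]
tool_rot: [179.9, 0.0, 83.4]
force: [0.2, 0.6, -0.8]
grip_width: 0.0438
finger_force: 41.7
```

```bash
cat >> h.py <<'E'
def st():
    o=sensors.get_obs();q=o["tcp_pos"][:2]-P0
    print(round(o["time_s"],2),np.round(o["tcp_pos"],4),np.round(o["tool_rot"],1),"s,n",(q@U).round(4),(q@N).round(4),"F",np.round(o["force"],1),"w",round(o["grip_width"],4));return o
E
python3 -c "
from h import *
st()"
```

```text
7.05 [ 0.5113 -0.0845  0.0682] [179.9   0.   83.4] s,n -0.0849 0.0015 F [ 0.2  0.6 -0.8] w 0.0438
```

>>> servo_tool(
  series=[
    {"gripper":1,"delta_pos":[-0.02,0,-0.15],"spin":0},
    {"gripper":1,"delta_pos":[0,0,-0.12],"spin":0},
    {"gripper":1,"delta_pos":[0,0,-0.08],"spin":0},
    {"gripper":1,"delta_pos":[0,0,0],"spin":0},
    {"gripper":1,"delta_pos":[0,0,0],"spin":0},
  ],
)

```text
time_s: 7.68
tcp_pos: [0.5098, -0.0839, 0.0511]
tool_rot: [180.0, 0.0, 83.4]
force: [-5.2, 0.4, 11.3]
grip_width: 0.044
finger_force: 43.5
```

```bash
python3 -c "
from h import *
st()"
```

```text
7.67 [ 0.5098 -0.0839  0.0511] [180.    0.   83.4] s,n -0.0845 -0.0001 F [-5.2  0.4 11.3] w 0.044
```

Seated: TCP z is 0.0511 with contact force. Release, rise, and go above the supply.

>>> servo_tool(
  series=[
    {"gripper":-1,"delta_pos":[0,0,0],"spin":0},
    {"gripper":-1,"delta_pos":[0,0,0],"spin":0},
    {"gripper":-1,"delta_pos":[0,0,0],"spin":0},
    {"gripper":-1,"delta_pos":[0,0,0],"spin":0},
    {"gripper":-1,"delta_pos":[0,0,0.5],"spin":0},
    {"gripper":-1,"delta_pos":[0,0,1],"spin":0},
    {"gripper":-1,"delta_pos":[0,0,1],"spin":0},
    {"gripper":-1,"delta_pos":[0,0,1],"spin":0},
  ],
)

```text
time_s: 8.68
tcp_pos: [0.5096, -0.0839, 0.2263]
tool_rot: [-180.0, 0.0, 83.4]
force: [0.1, -0.5, -0.7]
grip_width: 0.0853
finger_force: 0.0
```

>>> servo_tool(
  series=[
    {"gripper":-1,"delta_pos":[0.36,-0.95,0],"spin":-0.16},
    {"gripper":-1,"delta_pos":[0.36,-0.95,0],"spin":-0.16},
    {"gripper":-1,"delta_pos":[0.36,-0.95,0],"spin":-0.16},
    {"gripper":-1,"delta_pos":[0.36,-0.95,0],"spin":-0.16},
    {"gripper":-1,"delta_pos":[0.03,-0.15,0],"spin":0},
    {"gripper":-1,"delta_pos":[0,0,0],"spin":0},
    {"gripper":-1,"delta_pos":[0,0,0],"spin":0},
  ],
)

```text
time_s: 9.55
tcp_pos: [0.5829, -0.2801, 0.2248]
tool_rot: [-180.0, -0.0, 78.0]
force: [0.1, 0.6, 0.4]
grip_width: 0.0854
finger_force: 0.0
```

```bash
cat >> h.py <<'E'
def above(tag,guess):
    o=st();c,im=look("wrist",tag)
    k=obj(c,grey(im,40,140),pix(c,[guess])[0]);r=cv2.minAreaRect(k);b=cv2.boxPoints(r);print(b.round(1).tolist())
    for z in (.044,.065):
        w=ray(c,b,z);print(z,w.mean(0).round(4),[(np.linalg.norm(e).round(4),np.degrees(np.arctan2(e[1],e[0])).round(1)) for e in (w[1]-w[0],w[2]-w[1])],"d units",((w.mean(0)-o["tcp_pos"][:2])/.05).round(3))
    t=im.copy();cv2.drawContours(t,[k],-1,(0,0,255),1);cv2.imwrite(f"pics/{tag}a.png",t)
E
python3 - <<'E'
from h import *
above("w5",[.5835,-.2814,.05])
E
```

```text
9.55 [ 0.5829 -0.2801  0.2248] [-180.   -0.   78.] s,n -0.271 0.095 F [0.1 0.6 0.4] w 0.0854
[[221.1999969482422, 194.39999389648438], [222.3000030517578, 145.89999389648438], [298.1000061035156, 147.60000610351562], [297.0, 196.10000610351562]]
0.044 [ 0.5828 -0.2816] [(np.float64(0.0588), np.float64(74.7)), (np.float64(0.0881), np.float64(-13.3))] d units [-0.004 -0.029]
0.065 [ 0.5837 -0.2772] [(np.float64(0.055), np.float64(74.7)), (np.float64(0.0824), np.float64(-13.3))] d units [0.015 0.059]
```

View pics/w5a.png

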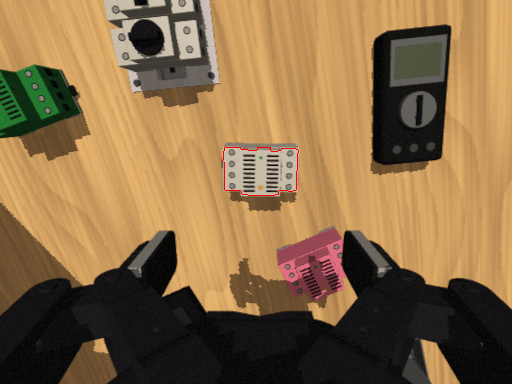

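The breaker is seated next to the switch in view, and the supply at (260,170) lies under the tool. Descend and grip.

>>> servo_tool(
  series=[
    {"gripper":-1,"delta_pos":[0.01,0.01,-1],"spin":-0.12},
    {"gripper":-1,"delta_pos":[0,0,-1],"spin":0},
    {"gripper":-1,"delta_pos":[0,0,-1],"spin":0},
    {"gripper":-1,"delta_pos":[0,0,-0.5],"spin":0},
    {"gripper":-1,"delta_pos":[0,0,-0.08],"spin":0},
    {"gripper":-1,"delta_pos":[0,0,0],"spin":0},
    {"gripper":1,"delta_pos":[0,0,0],"spin":0},
    {"gripper":1,"delta_pos":[0,0,0],"spin":0},
    {"gripper":1,"delta_pos":[0,0,0],"spin":0},
    {"gripper":1,"delta_pos":[0,0,0],"spin":0},
  ],
)

```text
time_s: 10.85
tcp_pos: [0.5847, -0.2813, 0.0471]
tool_rot: [179.9, 0.0, 76.9]
force: [0.2, -0.3, 6.7]
grip_width: 0.044
finger_force: 42.5
```

>>> servo_tool(
  series=[
    {"gripper":1,"delta_pos":[0,0,0],"spin":0},
    {"gripper":1,"delta_pos":[0,0,0],"spin":0},
    {"gripper":1,"delta_pos":[0,0,0.2],"spin":0},
    {"gripper":1,"delta_pos":[0,0,0.3],"spin":0},
    {"gripper":1,"delta_pos":[0,0,0.5],"spin":0},
    {"gripper":1,"delta_pos":[0,0,0.5],"spin":0},
    {"gripper":1,"delta_pos":[0,0,0.5],"spin":0},
    {"gripper":1,"delta_pos":[0,0,0],"spin":0},
    {"gripper":1,"delta_pos":[0,0,0],"spin":0},
  ],
)

```text
time_s: 11.98
tcp_pos: [0.5834, -0.2807, 0.1452]
tool_rot: [-180.0, -0.0, 76.9]
force: [-0.2, 0.1, -2.0]
grip_width: 0.0439
finger_force: 41.6
```

```bash
python3 - <<'E'
from h import *
o=st();c,im=look("wrist","w6")
g=cv2.cvtColor(im,cv2.COLOR_BGR2GRAY)
for col in (224,200,300): print(g[160:310,col].tolist())
E
```

```text
11.97 [ 0.5834 -0.2807  0.1452] [-180.    -0.    76.9] s,n -0.2715 0.0956 F [-0.2  0.1 -2. ] w 0.0439
[174, 175, 176, 176, 175, 175, 180, 178, 175, 160, 130, 128, 130, 130, 129, 130, 131, 128, 130, 130, 132, 132, 128, 132, 135, 144, 185, 145, 129, 131, 129, 128, 131, 130, 134, 131, 131, 148, 195, 198, 196, 194, 197, 194, 195, 191, 196, 195, 195, 89, 19, 12, 17, 88, 177, 195, 194, 193, 194, 92, 15, 19, 19, 131, 187, 194, 197, 195, 128, 48, 17, 15, 16, 171, 194, 192, 196, 193, 91, 21, 17, 13, 132, 186, 194, 195, 194, 101, 29, 14, 14, 89, 178, 196, 198, 193, 127, 45, 12, 18, 86, 180, 195, 192, 192, 101, 24, 18, 14, 69, 137, 116, 99, 100, 40, 9, 11, 11, 87, 101, 103, 101, 83, 36, 13, 11, 46, 91, 100, 101, 101, 101, 101, 98, 110, 166, 179, 178, 181, 185, 183, 180, 177, 178, 180, 181, 175, 175, 177, 177]
[158, 158, 158, 160, 158, 158, 162, 161, 162, 141, 118, 136, 132, 131, 129, 129, 132, 130, 133, 131, 131, 132, 128, 133, 130, 140, 197, 200, 192, 195, 195, 196, 112, 49, 105, 139, 147, 148, 148, 147, 152, 125, 54, 133, 187, 194, 195, 199, 193, 193, 194, 194, 195, 193, 179, 81, 75, 134, 146
[... 430 characters left out ...]
7, 157, 159, 135, 128, 126, 131, 132, 132, 129, 130, 129, 131, 133, 131, 132, 131, 130, 128, 160, 196, 171, 145, 131, 132, 136, 133, 135, 133, 135, 133, 161, 196, 198, 197, 195, 195, 194, 194, 193, 195, 194, 195, 149, 130, 131, 135, 151, 189, 195, 194, 195, 180, 159, 153, 155, 149, 187, 194, 195, 196, 196, 192, 179, 171, 189, 193, 196, 196, 195, 194, 195, 194, 195, 195, 194, 193, 195, 194, 194, 196, 193, 196, 193, 194, 194, 195, 194, 194, 195, 195, 193, 196, 193, 191, 194, 193, 193, 194, 193, 193, 192, 194, 193, 193, 193, 196, 195, 194, 193, 196, 192, 194, 192, 197, 192, 194, 194, 166, 115, 101, 101, 100, 101, 98, 102, 102, 102, 80, 59, 55, 55, 53, 67, 78, 79, 77, 78, 77, 66, 46, 52, 57, 77]
```

View pics/w6.png

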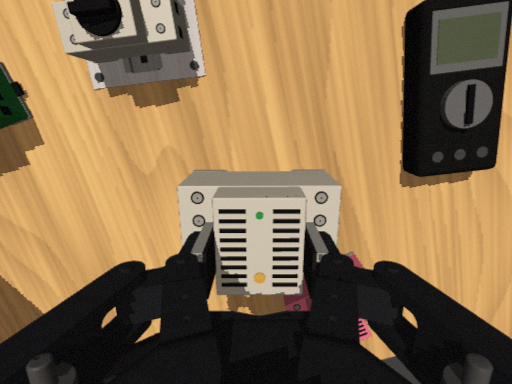

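The supply is held squarely: nose rows 197-294, shoulder edge row 185.5.

```bash
python3 - <<'E'
from h import *
o=sensors.get_obs();c=imaging.camera_info("wrist")
n=off((197.3,294),.0471,o,c,.065);d=n.mean();print("nose",n,d,"sh",off((185.5,),.0471,o,c,.044))
T=P0+(-.0315-d)*U+.001*N
print("target",T,"units",(T-o["tcp_pos"][:2])/.05,"spin",np.radians(83.435-o["tool_rot"][2])/.15)
E
```

```text
nose [ 0.02852974 -0.02434917] 0.00209028725447687 sh [0.02870031]
target [ 0.51668305 -0.03348436] units [-1.3273127   4.94053377] spin 0.7595545599299962
```

>>> servo_tool(
  series=[
    {"gripper":1,"delta_pos":[-0.2,0.8,0.1],"spin":0.12},
    {"gripper":1,"delta_pos":[-0.22,0.82,0.1],"spin":0.13},
    {"gripper":1,"delta_pos":[-0.22,0.82,0],"spin":0.13},
    {"gripper":1,"delta_pos":[-0.22,0.82,0],"spin":0.13},
    {"gripper":1,"delta_pos":[-0.22,0.82,0],"spin":0.13},
    {"gripper":1,"delta_pos":[-0.22,0.82,0],"spin":0.12},
    {"gripper":1,"delta_pos":[0,0.04,0],"spin":0},
    {"gripper":1,"delta_pos":[0,0,0],"spin":0},
    {"gripper":1,"delta_pos":[0,0,0],"spin":0},
  ],
)

```text
time_s: 13.15
tcp_pos: [0.519, -0.0348, 0.1555]
tool_rot: [-180.0, 0.0, 83.4]
force: [1.2, -0.5, -2.3]
grip_width: 0.044
finger_force: 41.8
```

```bash
python3 - <<'E'
from h import *
o=st();c,im=look("wrist","w7");across(c,im,10,150,(192,210),o["tcp_pos"][2]-.0031)
E
```

```text
13.15 [ 0.519  -0.0348  0.1555] [-180.     0.    83.4] s,n -0.0346 0.0034 F [ 1.2 -0.5 -2.3] w 0.044
strip n mid 4.951422780407472e-05 width 0.10968436561343492 slope deg -0.06007600099453947
device row 192 178 340 [-0.04163245  0.04768142] 0.0030244831877599895
device row 198 179 339 [-0.04135692  0.04739121] 0.003017142947726044
device row 204 179 339 [-0.0416329   0.04765179] 0.003009441490360941
```

>>> servo_tool(
  series=[
    {"gripper":1,"delta_pos":[-0.05,0.02,-0.5],"spin":0},
    {"gripper":1,"delta_pos":[0,0,-0.7],"spin":0},
    {"gripper":1,"delta_pos":[0,0,-0.5],"spin":0},
    {"gripper":1,"delta_pos":[0,0,0],"spin":0},
    {"gripper":1,"delta_pos":[0,0,0],"spin":0},
  ],
)

```text
time_s: 13.82
tcp_pos: [0.5171, -0.0334, 0.0716]
tool_rot: [179.9, 0.0, 83.4]
force: [0.5, 0.0, -2.1]
grip_width: 0.0444
finger_force: 41.7
```

```bash
python3 -c "
from h import *
st()"
```

```text
13.82 [ 0.5171 -0.0334  0.0716] [179.9   0.   83.4] s,n -0.0335 0.0014 F [ 0.5  0.  -2.1] w 0.0444
```

>>> servo_tool(
  series=[
    {"gripper":1,"delta_pos":[-0.02,0,-0.17],"spin":0},
    {"gripper":1,"delta_pos":[0,0,-0.15],"spin":0},
    {"gripper":1,"delta_pos":[0,0,-0.1],"spin":0},
    {"gripper":1,"delta_pos":[0,0,0],"spin":0},
    {"gripper":1,"delta_pos":[0,0,0],"spin":0},
  ],
)

```text
time_s: 14.45
tcp_pos: [0.5153, -0.0329, 0.0515]
tool_rot: [180.0, 0.0, 83.4]
force: [-7.2, 0.3, 18.5]
grip_width: 0.0441
finger_force: 44.2
```

```bash
python3 -c "
from h import *
st()"
```

```text
14.45 [ 0.5153 -0.0329  0.0515] [180.    0.   83.4] s,n -0.0331 -0.0005 F [-7.2  0.3 18.5] w 0.0441
```

>>> servo_tool(
  series=[
    {"gripper":-1,"delta_pos":[0,0,0],"spin":0},
    {"gripper":-1,"delta_pos":[0,0,0],"spin":0},
    {"gripper":-1,"delta_pos":[0,0,0],"spin":0},
    {"gripper":-1,"delta_pos":[0,0,0],"spin":0},
    {"gripper":-1,"delta_pos":[0,0,0.5],"spin":0},
    {"gripper":-1,"delta_pos":[0,0,1],"spin":0},
    {"gripper":-1,"delta_pos":[0,0,1],"spin":0},
    {"gripper":-1,"delta_pos":[0,0,1],"spin":0},
  ],
)

```text
time_s: 15.45
tcp_pos: [0.5151, -0.0329, 0.2263]
tool_rot: [-180.0, 0.0, 83.4]
force: [1.1, -0.1, -0.4]
grip_width: 0.0853
finger_force: 0.0
```

>>> servo_tool(
  series=[
    {"gripper":-1,"delta_pos":[0.23,0.92,0],"spin":0.39},
    {"gripper":-1,"delta_pos":[0.23,0.92,0],"spin":0.39},
    {"gripper":-1,"delta_pos":[0.23,0.92,0],"spin":0.39},
    {"gripper":-1,"delta_pos":[0.23,0.92,0],"spin":0.39},
    {"gripper":-1,"delta_pos":[0.23,0.92,0],"spin":0.39},
    {"gripper":-1,"delta_pos":[0.23,0.92,0],"spin":0.39},
    {"gripper":-1,"delta_pos":[0.22,0.92,0],"spin":0.39},
    {"gripper":-1,"delta_pos":[0,0.04,0],"spin":0},
    {"gripper":-1,"delta_pos":[0,0,0],"spin":0},
    {"gripper":-1,"delta_pos":[0,0,0],"spin":0},
  ],
)

```text
time_s: 16.7
tcp_pos: [0.5952, 0.2899, 0.2249]
tool_rot: [-180.0, 0.0, 106.8]
force: [0.1, -0.6, 0.2]
grip_width: 0.0857
finger_force: 0.0
```

```bash
python3 - <<'E'
from h import *
above("w8",[.5946,.2911,.05])
E
```

```text
16.7 [0.5952 0.2899 0.2249] [-180.     0.   106.8] s,n 0.2967 0.042 F [ 0.1 -0.6  0.2] w 0.0857
[[223.0, 139.0], [298.0, 139.0], [298.0, 187.0], [223.0, 187.0]]
0.044 [0.5942 0.2982] [(np.float64(0.0865), np.float64(16.8)), (np.float64(0.0574), np.float64(-71.1))] d units [-0.02   0.166]
0.065 [0.593  0.3019] [(np.float64(0.0809), np.float64(16.8)), (np.float64(0.0537), np.float64(-71.1))] d units [-0.044  0.24 ]
```

View pics/w8a.png

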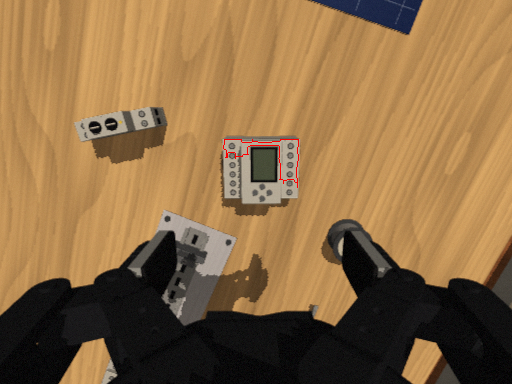

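The controller's outline is cols 223-298, rows 139-198 (the contour itself was cut off by shading), level, about 2 mm from the TCP. The reel at (345,240) is well clear of the descent. Grip it.

>>> servo_tool(
  series=[
    {"gripper":-1,"delta_pos":[0.02,0.04,-1],"spin":0},
    {"gripper":-1,"delta_pos":[0,0,-1],"spin":0},
    {"gripper":-1,"delta_pos":[0,0,-1],"spin":0},
    {"gripper":-1,"delta_pos":[0,0,-0.5],"spin":0},
    {"gripper":-1,"delta_pos":[0,0,-0.08],"spin":0},
    {"gripper":-1,"delta_pos":[0,0,0],"spin":0},
    {"gripper":1,"delta_pos":[0,0,0],"spin":0},
    {"gripper":1,"delta_pos":[0,0,0],"spin":0},
    {"gripper":1,"delta_pos":[0,0,0],"spin":0},
    {"gripper":1,"delta_pos":[0,0,0],"spin":0},
  ],
)

```text
time_s: 18.0
tcp_pos: [0.5972, 0.2935, 0.0471]
tool_rot: [179.9, -0.0, 106.9]
force: [-0.8, -0.0, 6.0]
grip_width: 0.0438
finger_force: 42.7
```

>>> servo_tool(
  series=[
    {"gripper":1,"delta_pos":[0,0,0],"spin":0},
    {"gripper":1,"delta_pos":[0,0,0],"spin":0},
    {"gripper":1,"delta_pos":[0,0,0.2],"spin":0},
    {"gripper":1,"delta_pos":[0,0,0.3],"spin":0},
    {"gripper":1,"delta_pos":[0,0,0.5],"spin":0},
    {"gripper":1,"delta_pos":[0,0,0.5],"spin":0},
    {"gripper":1,"delta_pos":[0,0,0.5],"spin":0},
    {"gripper":1,"delta_pos":[0,0,0],"spin":0},
    {"gripper":1,"delta_pos":[0,0,0],"spin":0},
  ],
)

```text
time_s: 19.12
tcp_pos: [0.5959, 0.2929, 0.1451]
tool_rot: [-180.0, 0.0, 106.9]
force: [0.0, 0.2, -3.6]
grip_width: 0.0444
finger_force: 41.8
```

```bash
python3 - <<'E'
from h import *
o=st();c,im=look("wrist","w9")
E
```

```text
19.12 [0.5959 0.2929 0.1451] [-180.     0.   106.9] s,n 0.2997 0.0424 F [ 0.   0.2 -3.6] w 0.0444
```

View pics/w9.png

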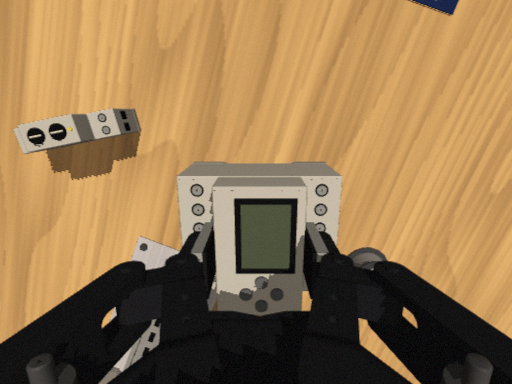

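The controller is held, nose front at about row 187. I'll get exact rows and the move.

```bash
python3 - <<'E'
from h import *
o=sensors.get_obs();c=imaging.camera_info("wrist")
g=cv2.cvtColor(cv2.imread("pics/w9.png"),cv2.COLOR_BGR2GRAY)
print(g[160:195,224].tolist());print(g[295:325,226].tolist())
f=off((186,312),.0471,o,c,.065);s=off((175,),.0471,o,c,.044);print(f,s)
d=f[0]-.036;print("d",d)
T=P0+(.0375-d)*U+.0005*N
print("target",T,"units",(T-o["tcp_pos"][:2])/.05,"spin",np.radians(83.435-o["tool_rot"][2])/.15)
E
```

```text
[167, 155, 121, 118, 120, 124, 122, 125, 123, 126, 122, 122, 124, 122, 126, 130, 172, 140, 119, 122, 120, 124, 121, 128, 124, 127, 154, 187, 190, 189, 188, 190, 188, 191, 188]
[95, 95, 97, 97, 100, 97, 93, 95, 97, 96, 95, 97, 99, 97, 94, 79, 36, 21, 20, 18, 17, 16, 19, 18, 12, 10, 8, 17, 17, 19]
[ 0.03419377 -0.03533438] [0.0346889]
d -0.0018062297286109835
target [0.52452061 0.03899133] units [-1.42005182 -5.07503906] spin -2.7308032340554638
```

>>> servo_tool(
  series=[
    {"gripper":1,"delta_pos":[-0.2,-0.72,0.1],"spin":-0.39},
    {"gripper":1,"delta_pos":[-0.2,-0.72,0.1],"spin":-0.39},
    {"gripper":1,"delta_pos":[-0.2,-0.72,0],"spin":-0.39},
    {"gripper":1,"delta_pos":[-0.2,-0.72,0],"spin":-0.39},
    {"gripper":1,"delta_pos":[-0.2,-0.72,0],"spin":-0.39},
    {"gripper":1,"delta_pos":[-0.2,-0.72,0],"spin":-0.39},
    {"gripper":1,"delta_pos":[-0.2,-0.72,0],"spin":-0.39},
    {"gripper":1,"delta_pos":[-0.02,-0.03,0],"spin":0},
    {"gripper":1,"delta_pos":[0,0,0],"spin":0},
    {"gripper":1,"delta_pos":[0,0,0],"spin":0},
  ],
)

```text
time_s: 20.42
tcp_pos: [0.5254, 0.0404, 0.1554]
tool_rot: [-180.0, -0.0, 83.5]
force: [-0.3, -1.2, -3.2]
grip_width: 0.0442
finger_force: 41.9
```

```bash
python3 - <<'E'
from h import *
o=st();c,im=look("wrist","w10");across(c,im,50,140,(182,206),o["tcp_pos"][2]-.0031)
E
```

```text
20.43 [0.5254 0.0404 0.1554] [-180.    -0.    83.5] s,n 0.0408 0.0012 F [-0.3 -1.2 -3.2] w 0.0442
strip n mid 0.00012450110548398174 width 0.10969745205845088 slope deg 0.030649887574680488
device row 182 177 340 [-0.04397624  0.04502446] 0.0005241096334854291
device row 188 178 340 [-0.04369488  0.04528795] 0.0007965337036236024
device row 194 178 339 [-0.0439596   0.04500569] 0.0005230435954746843
device row 200 179 339 [-0.04367476  0.04527223] 0.0007987343351727669
```

>>> servo_tool(
  series=[
    {"gripper":1,"delta_pos":[0,-0.04,-0.5],"spin":0},
    {"gripper":1,"delta_pos":[0,0,-0.7],"spin":0},
    {"gripper":1,"delta_pos":[0,0,-0.5],"spin":0},
    {"gripper":1,"delta_pos":[0,0,0],"spin":0},
    {"gripper":1,"delta_pos":[0,0,0],"spin":0},
  ],
)

```text
time_s: 21.1
tcp_pos: [0.5261, 0.0381, 0.0717]
tool_rot: [179.9, -0.0, 83.5]
force: [0.7, 0.4, -2.5]
grip_width: 0.0439
finger_force: 41.9
```

```bash
python3 -c "
from h import *
st()"
```

```text
21.1 [0.5261 0.0381 0.0717] [179.9  -0.   83.5] s,n 0.0386 0.0022 F [ 0.7  0.4 -2.5] w 0.0439
```

>>> servo_tool(
  series=[
    {"gripper":1,"delta_pos":[-0.03,0,-0.17],"spin":0},
    {"gripper":1,"delta_pos":[0,0,-0.15],"spin":0},
    {"gripper":1,"delta_pos":[0,0,-0.1],"spin":0},
    {"gripper":1,"delta_pos":[0,0,0],"spin":0},
    {"gripper":1,"delta_pos":[0,0,0],"spin":0},
  ],
)

```text
time_s: 21.72
tcp_pos: [0.5237, 0.0376, 0.0516]
tool_rot: [180.0, -0.0, 83.4]
force: [-7.1, 0.3, 17.9]
grip_width: 0.0441
finger_force: 44.4
```

```bash
python3 -c "
from h import *
st()"
```

```text
21.73 [0.5237 0.0376 0.0516] [180.   -0.   83.4] s,n 0.0379 -0.0001 F [-7.1  0.3 17.9] w 0.0441
```

>>> servo_tool(
  series=[
    {"gripper":-1,"delta_pos":[0,0,0],"spin":0},
    {"gripper":-1,"delta_pos":[0,0,0],"spin":0},
    {"gripper":-1,"delta_pos":[0,0,0],"spin":0},
    {"gripper":-1,"delta_pos":[0,0,0],"spin":0},
    {"gripper":-1,"delta_pos":[0,0,0.5],"spin":0},
    {"gripper":-1,"delta_pos":[0,0,1],"spin":0},
    {"gripper":-1,"delta_pos":[0,0,1],"spin":0},
    {"gripper":-1,"delta_pos":[0,0,1],"spin":0},
  ],
)

```text
time_s: 22.72
tcp_pos: [0.5236, 0.0376, 0.2263]
tool_rot: [-180.0, 0.0, 83.4]
force: [1.3, 1.0, -0.1]
grip_width: 0.0856
finger_force: 0.0
```

>>> servo_tool(
  series=[
    {"gripper":-1,"delta_pos":[-0.34,0.85,0],"spin":0.65},
    {"gripper":-1,"delta_pos":[-0.34,0.85,0],"spin":0.65},
    {"gripper":-1,"delta_pos":[-0.34,0.85,0],"spin":0.65},
    {"gripper":-1,"delta_pos":[-0.34,0.85,0],"spin":0.65},
    {"gripper":-1,"delta_pos":[-0.34,0.85,0],"spin":0.65},
    {"gripper":-1,"delta_pos":[-0.34,0.85,0],"spin":0.65},
    {"gripper":-1,"delta_pos":[0,0,0],"spin":0},
    {"gripper":-1,"delta_pos":[0,0,0],"spin":0},
    {"gripper":-1,"delta_pos":[0,0,0],"spin":0},
  ],
)

```text
time_s: 23.85
tcp_pos: [0.4222, 0.2916, 0.2247]
tool_rot: [-180.0, 0.0, 116.9]
force: [-0.6, -0.3, 0.6]
grip_width: 0.0854
finger_force: 0.0
```

```bash
python3 - <<'E'
from h import *
above("w11",[.4205,.2921,.05])
E
```

```text
23.85 [0.4222 0.2916 0.2247] [-180.     0.   116.9] s,n 0.2786 -0.13 F [-0.6 -0.3  0.6] w 0.0854
[[220.1999969482422, 309.3999938964844], [270.0, 241.0], [326.1000061035156, 281.79998779296875], [276.3999938964844, 350.29998779296875]]
0.044 [0.518  0.1434] [(np.float64(0.123), np.float64(83.6)), (np.float64(0.0961), np.float64(-11.5))] d units [ 1.915 -2.965]
0.065 [0.5098 0.1569] [(np.float64(0.1151), np.float64(83.6)), (np.float64(0.0898), np.float64(-11.5))] d units [ 1.751 -2.694]
```

View pics/w11a.png

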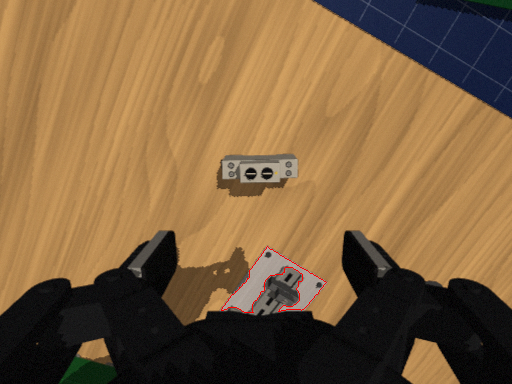

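The relay is at about (260,169), nearly level. My contour picked the strip instead, so I'll measure the relay in a window.

```bash
python3 - <<'E'
from h import *
o=sensors.get_obs();c=imaging.camera_info("wrist");im=cv2.imread("pics/w11.png")
h=cv2.cvtColor(im,cv2.COLOR_BGR2HSV);m=((h[...,1]<45)&(h[...,2]>135)).astype(np.uint8)
for col in (224,228,236,290,294): 
    r=np.flatnonzero(m[145:195,col])+145;print(col,r.min(),r.max())
q=np.argwhere(m[145:195,200:320]);print(q[:,1].min()+200,q[:,1].max()+200)
w=ray(c,[(260,169.5)],.044)[0];print(w,(w-o["tcp_pos"][:2])/.05)
a,b=ray(c,[(226,171),(294,168)],.044);print(np.degrees(np.arctan2(*(b-a)[::-1])))
E
```

```text
224 161 178
228 161 178
236 161 166
290 159 176
294 159 176
222 296
[0.42269018 0.29309087] [0.00847204 0.02921623]
29.367179056888826
```

>>> servo_tool(
  series=[
    {"gripper":-1,"delta_pos":[0,0.03,-1],"spin":0.2},
    {"gripper":-1,"delta_pos":[0,0,-1],"spin":0},
    {"gripper":-1,"delta_pos":[0,0,-1],"spin":0},
    {"gripper":-1,"delta_pos":[0,0,-0.5],"spin":0},
    {"gripper":-1,"delta_pos":[0,0,-0.08],"spin":0},
    {"gripper":-1,"delta_pos":[0,0,0],"spin":0},
    {"gripper":1,"delta_pos":[0,0,0],"spin":0},
    {"gripper":1,"delta_pos":[0,0,0],"spin":0},
    {"gripper":1,"delta_pos":[0,0,0],"spin":0},
    {"gripper":1,"delta_pos":[0,0,0],"spin":0},
  ],
)

```text
time_s: 25.15
tcp_pos: [0.4226, 0.2947, 0.047]
tool_rot: [179.9, -0.0, 118.7]
force: [-0.7, -1.0, 5.6]
grip_width: 0.0441
finger_force: 41.3
```

>>> servo_tool(
  series=[
    {"gripper":1,"delta_pos":[0,0,0],"spin":0},
    {"gripper":1,"delta_pos":[0,0,0],"spin":0},
    {"gripper":1,"delta_pos":[0,0,0.2],"spin":0},
    {"gripper":1,"delta_pos":[0,0,0.3],"spin":0},
    {"gripper":1,"delta_pos":[0,0,0.5],"spin":0},
    {"gripper":1,"delta_pos":[0,0,0.5],"spin":0},
    {"gripper":1,"delta_pos":[0,0,0.5],"spin":0},
    {"gripper":1,"delta_pos":[0,0,0],"spin":0},
    {"gripper":1,"delta_pos":[0,0,0],"spin":0},
  ],
)

```text
time_s: 26.28
tcp_pos: [0.4216, 0.294, 0.1456]
tool_rot: [-180.0, 0.0, 118.7]
force: [-0.9, 0.6, -1.7]
grip_width: 0.0441
finger_force: 41.2
```

```bash
python3 - <<'E'
from h import *
o=st();c,im=look("wrist","w12")
g=cv2.cvtColor(im,cv2.COLOR_BGR2GRAY);print(g[195:285,224].tolist());print(g[195:285,296].tolist())
E
```

```text
26.27 [0.4216 0.294  0.1456] [-180.     0.   118.7] s,n 0.2808 -0.1309 F [-0.9  0.6 -1.7] w 0.0441
[106, 103, 111, 112, 114, 110, 113, 112, 110, 109, 110, 113, 113, 110, 107, 112, 110, 111, 112, 113, 109, 108, 166, 155, 118, 107, 105, 111, 110, 112, 111, 112, 111, 110, 111, 110, 111, 109, 144, 175, 177, 175, 178, 177, 178, 179, 179, 178, 176, 178, 177, 181, 178, 179, 175, 177, 175, 178, 178, 178, 176, 154, 97, 163, 175, 174, 177, 174, 176, 177, 177, 176, 174, 177, 174, 176, 181, 131, 87, 78, 81, 80, 81, 78, 74, 75, 77, 83, 84, 85]
[110, 98, 125, 114, 111, 109, 113, 112, 112, 113, 110, 111, 111, 110, 112, 110, 111, 114, 110, 113, 112, 109, 130, 158, 122, 112, 113, 111, 109, 110, 112, 114, 114, 111, 115, 114, 115, 114, 125, 173, 181, 177, 177, 181, 179, 180, 154, 148, 102, 87, 88, 90, 89, 87, 95, 91, 85, 77, 92, 96, 94, 98, 91, 93, 86, 87, 91, 90, 88, 90, 92, 88, 91, 93, 90, 90, 92, 88, 145, 158, 155, 155, 158, 155, 153, 156, 153, 154, 150, 145]
```

View pics/w12.png

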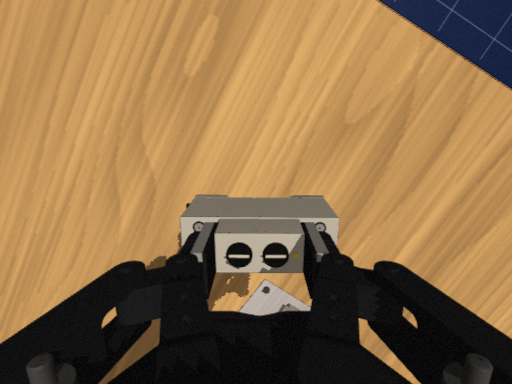

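The relay is held squarely: nose rows 233-272, shoulder edge row 217.

```bash
python3 - <<'E'
from h import *
o=sensors.get_obs();c=imaging.camera_info("wrist")
f=off((233.2,272.5),.047,o,c,.065);s=off((216.8,),.047,o,c,.044);print(f,f.mean(),s-.01125)
d=f.mean();T=P0+(.0897-d)*U+.0005*N
print("target",T,"units",(T-o["tcp_pos"][:2])/.05,"spin",np.radians(83.435-o["tool_rot"][2])/.15)
E
```

```text
[ 0.01032101 -0.01143241] -0.000555699533510195 [-0.00057573]
target [0.53034568 0.08960671] units [ 2.18197029 -4.08246687] spin -4.100480172774728
```

>>> servo_tool(
  series=[
    {"gripper":1,"delta_pos":[0.36,-0.68,0.1],"spin":-0.68},
    {"gripper":1,"delta_pos":[0.36,-0.68,0.1],"spin":-0.68},
    {"gripper":1,"delta_pos":[0.36,-0.68,0],"spin":-0.68},
    {"gripper":1,"delta_pos":[0.36,-0.68,0],"spin":-0.68},
    {"gripper":1,"delta_pos":[0.36,-0.68,0],"spin":-0.68},
    {"gripper":1,"delta_pos":[0.36,-0.68,0],"spin":-0.7},
    {"gripper":1,"delta_pos":[0.02,0,0],"spin":0},
    {"gripper":1,"delta_pos":[0,0,0],"spin":0},
    {"gripper":1,"delta_pos":[0,0,0],"spin":0},
  ],
)

```text
time_s: 27.45
tcp_pos: [0.53, 0.0909, 0.1553]
tool_rot: [-179.9, 0.0, 83.5]
force: [0.4, 0.3, -1.2]
grip_width: 0.044
finger_force: 41.1
```

```bash
python3 - <<'E'
from h import *
o=st();c,im=look("wrist","w13");across(c,im,110,170,(222,240),o["tcp_pos"][2]-.003)
E
```

```text
27.45 [0.53   0.0909 0.1553] [-179.9    0.    83.5] s,n 0.0915 0.0001 F [ 0.4  0.3 -1.2] w 0.044
strip n mid -0.00013472655630372352 width 0.10968812595590904 slope deg 0.2634239765257713
device row 222 181 337 [-0.04470988  0.04392525] -0.0003923187287416252
device row 228 181 337 [-0.04498195  0.04420163] -0.0003901583199191934
device row 234 182 336 [-0.04468528  0.04391042] -0.0003874317630088997
```

>>> servo_tool(
  series=[
    {"gripper":1,"delta_pos":[0,-0.02,-0.5],"spin":0},
    {"gripper":1,"delta_pos":[0,0,-0.7],"spin":0},
    {"gripper":1,"delta_pos":[0,0,-0.5],"spin":0},
    {"gripper":1,"delta_pos":[0,0,0],"spin":0},
    {"gripper":1,"delta_pos":[0,0,0],"spin":0},
  ],
)

```text
time_s: 28.12
tcp_pos: [0.5313, 0.0897, 0.0718]
tool_rot: [179.9, -0.0, 83.5]
force: [0.4, -0.3, -0.6]
grip_width: 0.0442
finger_force: 41.1
```

```bash
python3 -c "
from h import *
st()"
```

```text
28.12 [0.5313 0.0897 0.0718] [179.9  -0.   83.5] s,n 0.0904 0.0015 F [ 0.4 -0.3 -0.6] w 0.0442
```

>>> servo_tool(
  series=[
    {"gripper":1,"delta_pos":[-0.02,0,-0.17],"spin":0},
    {"gripper":1,"delta_pos":[0,0,-0.15],"spin":0},
    {"gripper":1,"delta_pos":[0,0,-0.1],"spin":0},
    {"gripper":1,"delta_pos":[0,0,0],"spin":0},
    {"gripper":1,"delta_pos":[0,0,0],"spin":0},
  ],
)

```text
time_s: 28.75
tcp_pos: [0.5298, 0.0892, 0.0514]
tool_rot: [180.0, -0.0, 83.4]
force: [-7.4, -0.5, 16.5]
grip_width: 0.0443
finger_force: 43.2
```

```bash
python3 -c "
from h import *
st()"
```

```text
28.75 [0.5298 0.0892 0.0514] [180.   -0.   83.4] s,n 0.0898 0.0 F [-7.4 -0.5 16.5] w 0.0443
```

Seated. Release, rise, and back off in +y to view the row.

>>> servo_tool(
  series=[
    {"gripper":-1,"delta_pos":[0,0,0],"spin":0},
    {"gripper":-1,"delta_pos":[0,0,0],"spin":0},
    {"gripper":-1,"delta_pos":[0,0,0],"spin":0},
    {"gripper":-1,"delta_pos":[0,0,0],"spin":0},
    {"gripper":-1,"delta_pos":[0,0,0.5],"spin":0},
    {"gripper":-1,"delta_pos":[0,0,1],"spin":0},
    {"gripper":-1,"delta_pos":[0,0,1],"spin":0},
    {"gripper":-1,"delta_pos":[0,0,1],"spin":0},
    {"gripper":-1,"delta_pos":[-0.2,-1,1],"spin":0},
  ],
)

```text
time_s: 29.88
tcp_pos: [0.5218, 0.0466, 0.2705]
tool_rot: [179.9, -0.1, 83.7]
force: [0.6, -0.8, 0.2]
grip_width: 0.0853
finger_force: 0.0
```

>>> servo_tool(
  series=[
    {"gripper":-1,"delta_pos":[-0.2,-1,0.5],"spin":0},
    {"gripper":-1,"delta_pos":[-0.2,-1,0.3],"spin":0},
    {"gripper":-1,"delta_pos":[0,0,0],"spin":0},
    {"gripper":-1,"delta_pos":[0,0,0],"spin":0},
    {"gripper":-1,"delta_pos":[0,0,0],"spin":0},
  ],
)

```text
time_s: 30.5
tcp_pos: [0.501, -0.0537, 0.3078]
tool_rot: [-179.9, -0.0, 83.5]
force: [-0.1, -1.0, -0.8]
grip_width: 0.0857
finger_force: 0.0
```

```bash
python3 - <<'E'
from h import *
o=st();c,im=look("wrist","w14");cs,ims=look("side","s14")
for s,z in ((-.124,.082),(-.0815,.0695),(-.031,.0695),(.0364,.0695),(.0892,.0695)):
    print(s,pix(c,[[*(P0+s*U),z]]).round(1))
cv2.imwrite("pics/final.png",np.hstack([im[:, 150:400],cv2.resize(ims[120:290,150:330],None,fx=2.25,fy=2.25)[:384]]) )
E
```

```text
30.5 [ 0.501  -0.0537  0.3078] [-179.9   -0.    83.5] s,n -0.0554 -0.0123 F [-0.1 -1.  -0.8] w 0.0857
-0.124 [[268.3 211.6]]
-0.0815 [[268.3 180.2]]
-0.031 [[268.7 144.2]]
0.0364 [[269.2  92.1]]
0.0892 [[269.6  47.5]]Traceback (most recent call last):
  File "<stdin>", line 5, in <module>
    return _nx.concatenate(arrs, 1, dtype=dtype, casting=casting)
           ~~~~~~~~~~~~~~~^^^^^^^^^^^^^^^^^^^^^^^^^^^^^^^^^^^^^^^
ValueError: all the input array dimensions except for the concatenation axis must match exactly, but along dimension 0, the array at index 0 has size 384 and the array at index 1 has size 382
```

```bash
python3 - <<'E'
from h import *
im=cv2.imread("pics/w14.png");s=cv2.imread("pics/s14.png")
cv2.imwrite("pics/final.png",np.hstack([cv2.resize(im[10:250,180:360],(440,587),interpolation=cv2.INTER_CUBIC),cv2.resize(s[120:290,190:290],(345,587),interpolation=cv2.INTER_CUBIC)]))
E
```

```text
(no output)
```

View pics/final.png

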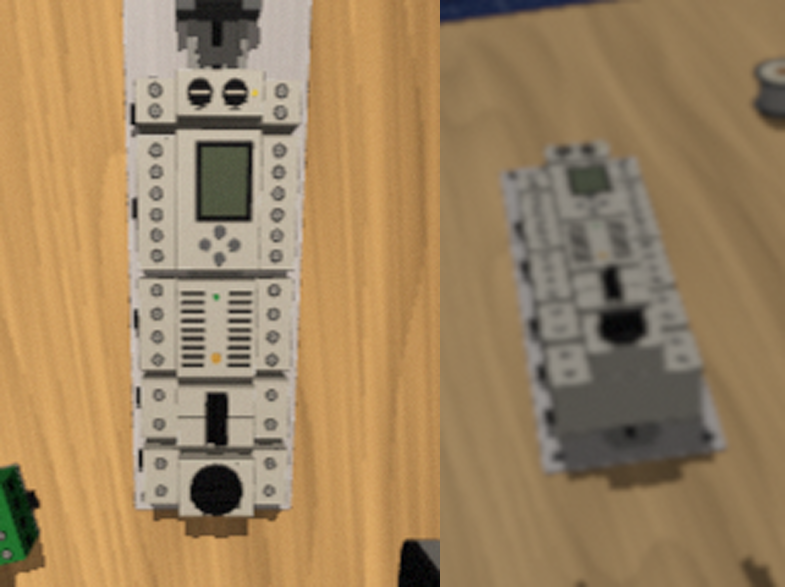

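The final view shows switch, breaker, supply, controller, relay and clamp in order, square on the rail, with gaps of about 5 mm. The gripper is clear of everything.

```bash
python3 -c "
from workcell import close_job
print(close_job())"
```

```text
the job is handed in; nothing more can be done
None
```

The job is handed in, with no verdict shown: breaker, supply, controller and relay are seated on the rail in that order from the main switch, about 5 to 6 mm apart by my measurements and all released.

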